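Pack the shelf plates into the drawer's insert tray

TASK

Pack the three flat shelf plates (blue T, green T, yellow L) into the shallow insert tray so that all three lie flat on its floor side by side, tongues upward, none resting on the rim or on another plate. The blue one already lies in the tray but askew, so it has to be laid anew. Leave everything else on the table where it stands, and let go of the plates.

Things in the scene. Friction and masses are not known exactly. Their poses are not given: they have to be found in the camera images.
- tray: shallow white plastic tray with a cork-coloured floor, fixed to the table. Origin: centre of its underside; x along its long side, z up. Inside 164 (x) x 124 (y) mm; floor 4 mm, top of the 5 mm thick walls 16 mm above the underside. The plates are cut to a 40 mm grid, 4 x 3 squares in the tray, four squares a plate; they fill the tray with 4 mm gaps between neighbours and to the walls
- t_blue_grip (a point): blue metal T-plate, 8 mm thick, 110 g, at the start askew in the tray. Its upright tongue (12 x 32 mm, top 52 mm above the underside) is for gripping. Point: tongue centre, 30 mm above the underside. z up; x along the bar and across the tongue's 12 mm; y along the stem. From the point the bar spans x -58..58, y -28..8 mm, the stem x -18..18, y 8..48 mm; plate top 22 mm below
- t_green_grip (a point): green metal T-plate, 8 mm thick, 110 g, on the table beside the tray. Its upright tongue (12 x 32 mm, top 52 mm above the underside) is for gripping. Point: tongue centre, 30 mm above the underside. z up; x along the bar and across the tongue's 12 mm; y along the stem. From the point the bar spans x -58..58, y -28..8 mm, the stem x -18..18, y 8..48 mm; plate top 22 mm below
- l_yellow_grip (a point): yellow metal L-plate, 8 mm thick, 110 g, on the table beside the tray. Its upright tongue (12 x 32 mm, top 52 mm above the underside) is for gripping. Point: tongue centre, 30 mm above the underside. z up; x along the long arm and across the tongue's 12 mm; y along the short arm. From the point the long arm spans x -46..70, y -18..18 mm, the short arm x -46..-10, y 18..58 mm; plate top 22 mm below
- stopper: chrome door stopper, 36 mm across, 45 mm high, loose; origin at the centre of its underside; to be left alone
- peg_clip: folded aluminium peg clip, 53 x 14 x 12 mm, lying flat, loose; origin under its centre; x along it; to be left alone
- jar: glass jar with a steel screw lid, 72 mm across, 105 mm high, loose, behind the tray; origin at the centre of its underside; to be left alone
- scraper: blue silicone scraper, 168 mm long, 55 mm wide, 12 mm high, lying at the back, loose; origin on its underside near the middle; x along it towards the blade; to be left alone
- scoop_cup: white plastic cup, 68 mm across, 70 mm high, loose, at the back; origin at the centre of its underside; to be left alone
- stain_bottle: green bottle with a red cap, 56 mm across, 150 mm high, loose, at the back; origin at the centre of its underside; to be left alone
- soap_bar: yellow bar of soap, 85 x 55 x 28 mm, loose, at the back; origin at the centre of its underside; to be left alone
There are look-alikes about, which are no part of the job. What is meant by the tray is not orange or purple, and is the larger of those in its own colour.

How it is judged:
By the outcome, as a careful person would: the job done as asked, in the order asked, and still so for the second after the job is handed in, with the robot touching nothing.
It also fails if it takes over 61 s, if anything falls off the work surface, if the arm or the gripper's body presses on something with over 40 N, if the wrist force passes 120 N, or if a joint passes its speed limit or range.

ROBOT

A 6-joint arm with a two-finger parallel gripper is mounted at the origin on the work surface. World frame = base frame: x ahead of the robot, y to its left, z up, the work surface at z = 0. Lengths are in m, angles in rad, forces in N, time in s.
With the tool pointing down it reaches from about 0.3 to 0.85 m from the base axis. Payload 4.2 kg.
Tool frame: the origin (TCP) lies midway between the tips of the shut fingers; the grasp point (between the pads) lies 19 mm behind it (arm.pinch_z is the distance from the TCP to the grasp point, in m); z points along the fingers, y is the line along which they close (so a half turn about z gives the same grasp; the last joint's range is limited). The gripper opens to 91 mm and grips with 3 to 60 N. Pads are 32 mm wide; open, the fingers measure 118 mm over their backs; the gripper's body (76 mm by 178 mm) begins 60 mm behind the grasp point.
Start: joints at [1.125, 0.32, 1.565, -0, 1.257, -0.02], TCP at [0.238, 0.524, 0.214] pointing down, gripper open.
Joint ranges: [-3.11, 3.11], [-0.84, 2.01], [0.21, 2.61], [-1.34, 4.49], [0.05, 2.63], [-2.56, 2.56]. Speed limits (rad/s): [2.57, 2.57, 3.14, 3.14, 3.14, 3.14].

INTERFACE

Orientations are given as [roll, pitch, yaw] about the fixed x, y, z axes, in that order (R = Rz(yaw) Ry(pitch) Rx(roll)).
In Python, from station import arm gives the robot as it stands. The module is installed in compiled form; this text tells all that it offers.
- The arm moves only by the tool move_arm, never from a script. Its argument "moves" is a list of rows, each a list of 7 numbers: the shift along the tool's x, y, z each as a share of 50 cm, from -1 to 1, then the turn, a rotation vector about the tool's x, y, z each as a share of 2 rad, from -1 to 1, then the opening, from 0 (shut) to 1 (fully open). A call has 1 to 8 rows; each row is the pose to reach, as a shift and turn from the pose commanded when the call began, along the tool's axes at that moment; what a row does not reach only later rows make up. A row lasts 1/10 s, in which the tool goes at most 50 mm and 8.59 degrees, less where a joint would pass 70% of its speed; a pose out of reach is approached as far as the arm can. A call with a number of a shift or a turn outside -1 to 1 is refused whole. A call with a gripper value outside its range is refused whole. The fingers move at their own pace and stop on an object; "force" is the grip in N (left out, the last holds). Time passes only in rows, so rows that repeat a pose let the fingers close. It gives the time, the measured TCP pose, the force, the opening and the grip force at its end, in the units of the state.
- arm.get_state(): the state, without advancing time (a new reading comes with each control period).
- arm.get_image(name): name is "scene" or "top" or "wrist"; returns the picture (400x640x3 uint8, red, green, blue); there is no depth.
- arm.camera_model(name): a dict with "intrinsics" (3x3 intrinsics, pixels), "eye" and "orientation" of the camera in the world. Camera axes: x right, y up, looking along -z (the intrinsics and any distortion apply to the point x, -y, -z); pixel columns grow to the right and rows downward; lengths in m; the calibration is good to about 2 mm. A picture is of the moment at which its call begins: read the wrist's pose just before it. camera_model takes no time and is no camera call; for the wrist camera it gives the pose at the moment of the call.
- arm.job_done(): hands the job in; it is judged then, once.
The state is a dict: "time_s": time; "joint_positions": joint angles; "qvel": joint speeds; "tau": joint torques, N m; "tool_pos": TCP position; "tcp_rot": TCP orientation; "wrist_force": force on the tool from outside, world axes, zero at the start; "ft_torque": the same for the moment, N m; "finger_gap": finger opening in m; "grip_force": force on a finger pad.
Only numpy, scipy, OpenCV 4.12 (cv2) and the standard library are available. Lean on these libraries where they do the work, as an engineer would, in place of code of your own. Each camera call takes 0.05 s, during which the arm holds its last target. There are 200 camera calls.

## Working session

There is one attempt and no reset: what is moved stays moved. The work goes in short steps, Python scripts to look and compute and a tool call to move; the robot and the scene stay as the last step left them, time stands still between calls to the robot, and variables do not carry over. Pictures are saved under pics/ and viewed, at most 13 in all, crops included, and the job is handed in when it is done.

Besides the shell and the picture viewer there is one more tool, called after ">>>" as name([rows], argument=value, ...), one row to a line, values as JSON. move_arm: Moves the arm, as the interface text tells. Its arguments: {"type":"object","properties":{"moves":{"type":"array","items":{"type":"array","items":{"type":"number"}}},"force":{"type":"number"}},"required":["moves"]}

```bash
mkdir -p pics; python3 - <<'E'
from station import arm
import cv2,json,numpy as np
for n in("scene","top"):
    im=arm.get_image(n); cv2.imwrite(f"pics/{n}0.png",im[:,:,::-1]); m=arm.camera_model(n); print(n,{k:np.round(v,4).tolist() if not isinstance(v,str) else v for k,v in m.items()})
print(arm.camera_model("wrist")); print(arm.get_state(),arm.pinch_z)
E
```

```text
scene {'intrinsics': [[429.1065, 0.0, 318.7178], [0.0, 429.1065, 198.8455], [0.0, 0.0, 1.0]], 'eye': [0.9333, 0.3839, 0.9182], 'orientation': [0.5479, -0.006, 2.3356]}
top {'intrinsics': [[478.6121, 0.0, 313.3765], [0.0, 478.6121, 200.102], [0.0, 0.0, 1.0]], 'eye': [0.3582, 0.0329, 1.1443], 'orientation': [0.1759, -0.0215, -1.5693]}
{'intrinsics': array([[278.20590174,   0.        , 320.2002637 ],
       [  0.        , 278.20590174, 200.33821216],
       [  0.        ,   0.        ,   1.        ]]), 'eye': array([0.16286248, 0.55752414, 0.38327356]), 'orientation': array([-0.2903536 ,  0.00205286,  1.14465461])}
{'time_s': 0.1, 'joint_positions': array([ 1.12498919e+00,  3.20256180e-01,  1.56555517e+00, -5.03391617e-06,
        1.25741183e+00, -1.99857459e-02]), 'qvel': array([-0.00047617, -0.00341826, -0.0002314 , -0.00131738, -0.00094796,
        0.00122638]), 'tau': array([ 1.81287338e-03, -4.13333309e+01, -2.32510346e+01,  7.31589412e-02,
        4.21334524e-02, -7.28742975e-05]), 'tool_pos': array([0.23731154, 0.5232444 , 0.21318888]), 'tcp_rot': array([-3.13996235e+00, -2.77999484e-05,  2.71577280e+00]), 'wrist_force': array([0.22876265, 0.71431746, 0.34178863]), 'ft_torque': array([ 0.00163629, -0.006438  ,  0.03302678]), 'grip_force': 0.0, 'finger_gap': 0.09121598504870729} 0.0188
```

View pics/top0.png

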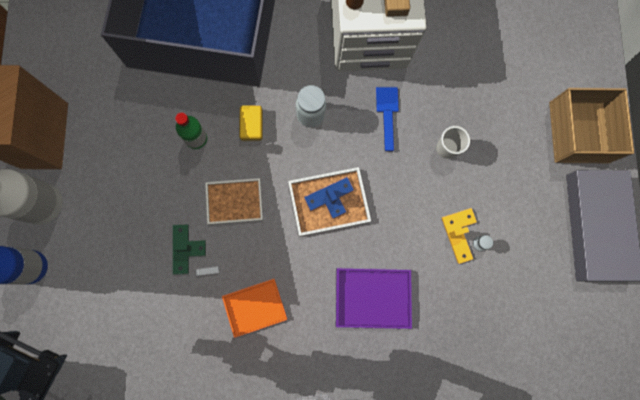

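View pics/scene0.png

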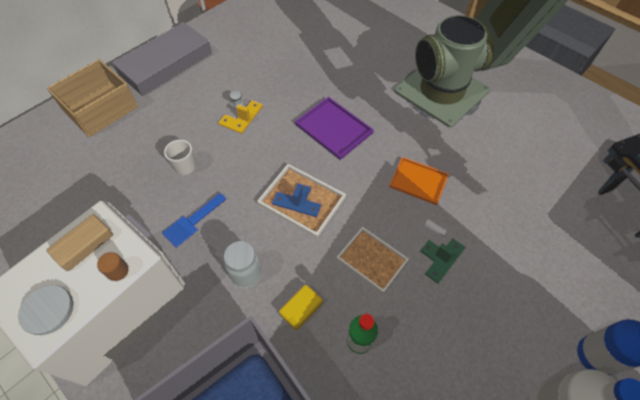

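The scene contains these possible trays in top0: the white/cork tray, larger, at (330,201), the small white/cork one at (234,201), orange at (255,307) and purple at (374,298). I choose (330,201).
- **Blue T:** (330,199). The scraper at (388,118) is the look-alike.
- **Green T:** (187,249), with the green bottle at (190,130) as look-alike.
- **Yellow L:** (460,236), with the stopper right beside it at (485,243). The soap at (250,122) is the look-alike.

Next I fit the poses.

```bash
cat > h.py <<'E'
from station import arm
import cv2,numpy as np
from scipy.optimize import minimize
from scipy.spatial.transform import Rotation as R
def box(x0,x1,y0,y1,z0,z1): return np.array([[x,y,z] for x in(x0,x1) for y in(y0,y1) for z in(z0,z1)])/1000
TG=box(-6,6,-16,16,8,52)
T=[box(-58,58,-28,8,0,8),box(-18,18,8,48,0,8),TG]
L=[box(-46,70,-18,18,0,8),box(-46,-10,18,58,0,8),TG]
TR=[box(-87,87,-67,67,0,16)]
def proj(m,P):
    p=R.from_euler('xyz',m['orientation']).inv().apply(P-m['eye'])*[1,-1,-1]
    q=p@m['intrinsics'].T; return q[:,:2]/q[:,2:]
def ray(m,uv,z):
    d=np.linalg.inv(m['intrinsics'])@[uv[0],uv[1],1]; d=R.from_euler('xyz',m['orientation']).apply(d*[1,-1,-1])
    return m['eye']+d*(z-m['eye'][2])/d[2]
def pts(p,b,z0=0):
    c,s=np.cos(p[2]),np.sin(p[2]); return b@np.array([[c,s,0],[-s,c,0],[0,0,1]])+[p[0],p[1],z0]
S=4
def render(m,p,model,roi,z0=0):
    x,y,w,h=roi; im=np.zeros((h*S,w*S),np.uint8)
    for b in model:
        q=(proj(m,pts(p,b,z0))-[x,y]+.5)*S-.5
        cv2.fillConvexPoly(im,cv2.convexHull(np.round(q*16).astype(np.int32)),255,cv2.LINE_AA,4)
    return cv2.resize(im,(w,h),interpolation=cv2.INTER_AREA)/255.
def masks(im):
    h=cv2.cvtColor(im,cv2.COLOR_RGB2HSV).astype(int); H,Sa,V=h[...,0],h[...,1],h[...,2]
    return dict(blue=(H>98)&(H<125)&(Sa>100),green=(H>50)&(H<95)&(Sa>70),yellow=(H>18)&(H<34)&(Sa>120)&(V>70),
      tray=((V>165)&(Sa<60))|(Sa>60))
def fit(m,mask,model,roi,p0,z0=0,yaws=None):
    x,y,w,h=roi; M=mask[y:y+h,x:x+w].astype(np.float32)
    best=None
    for ya in (yaws if yaws is not None else [p0[2]]):
      for sg,a in ((3,.012),(.8,.003)):
        G=lambda a_:cv2.GaussianBlur(a_,(0,0),sg); B=G(M)
        if sg==3: p=np.array([p0[0],p0[1],ya])
        f=lambda p:((G(render(m,p,model,roi,z0).astype(np.float32))-B)**2).sum()
        r=minimize(f,p,method='Nelder-Mead',options=dict(initial_simplex=p+np.array([[0,0,0],[a,0,0],[0,a,0],[0,0,a*15]]),xatol=1e-4,fatol=1e-3)); p=r.x
      if best is None or r.fun<best[1]: best=(p,r.fun)
    rn=render(m,best[0],model,roi,z0)>.5; Mb=M>.5
    return best[0],(rn&Mb).sum()/(rn|Mb).sum()
E
cat > a.py <<'E'
from h import *
im=cv2.imread("pics/top0.png")[:,:,::-1].copy(); m=arm.camera_model("top"); mk=masks(im)
Y=np.arange(-3,3.2,.7)
tr=(280,160,100,85)
for n,mod,roi,z,ya in(("tray",TR,tr,0,[.2,-.2]),("blue",T,(298,172,64,52),.004,Y),("green",T,(160,215,55,65),0,Y),("yellow",L,(435,200,45,70),0,Y)):
    k=mk[n]; x,y,w,h=roi; v,u=np.nonzero(k[y:y+h,x:x+w]); c=ray(m,(u.mean()+x,v.mean()+y),.01)
    p,i=fit(m,k,mod,roi,c,z,ya); print(n,np.round(p,4),np.rad2deg(p[2]).round(1),"iou",round(i,3),len(u))
for n,uv,z in(("jar",(311,97),.105),("stopper",(486,242),.045),("clip",(207,271),.012)): print(n,ray(m,uv,z).round(3))
big=cv2.resize(im[150:300,150:500],None,fx=2.2,fy=2.2,interpolation=cv2.INTER_CUBIC)[:,:,::-1]; cv2.imwrite("pics/crop0.png",big)
E
python3 a.py
```

```text
tray [ 0.5594 -0.028  -1.3663] -78.3 iou 0.946 3945
blue [ 0.5677 -0.0321  2.0219] 115.8 iou 0.852 857
green [ 0.4432  0.3138 -3.089 ] -177.0 iou 0.823 915
yellow [ 0.482  -0.3323 -2.8317] -162.2 iou 0.963 1051
jar [0.783 0.017 0.105]
stopper [ 0.457 -0.39   0.045]
clip [0.39  0.257 0.012]
```

View pics/crop0.png

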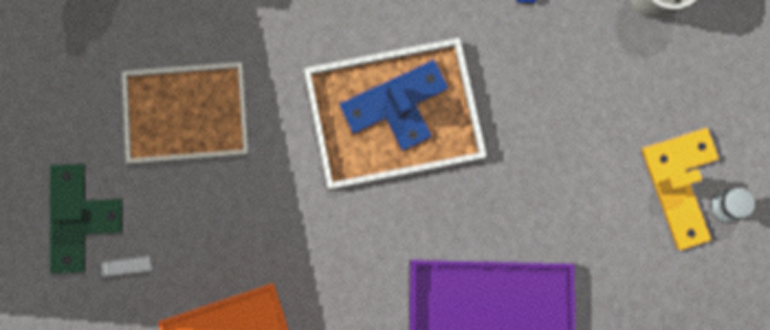

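Measured poses (x, y, yaw): tray 0.559, -0.028, -78°; blue 116°; green -177°; yellow -162°. All the sizes and heights are consistent.

Layout, with tray yaw taken as θ=101.7°:
- **Blue:** tongue at tray (-20,30), yaw θ+180.
- **Green:** tongue at tray (50,0), yaw θ+90.
- **Yellow:** tongue at tray (-32,-40), yaw θ.

I move over the tray for a close look.

>>> move_arm([
  [-0.64,-0.44,0,0,0,0.57,0.5],
  [-0.64,-0.44,0,0,0,0.57,0.5],
  [-0.64,-0.44,0,0,0,0.57,0.5],
  [-0.64,-0.44,0,0,0,0.57,0.5],
  [-0.64,-0.44,0,0,0,0.57,0.5],
  [-0.64,-0.44,0,0,0,0.57,0.5],
  [-0.64,-0.44,0,0,0,0.57,0.5],
  [-0.64,-0.44,0,0,0,0.57,0.5],
])

```text
time_s: 0.9
tool_pos: [0.4388, 0.1886, 0.2138]
tcp_rot: [-3.142, 0.0, 1.57]
wrist_force: [0.7, 0.3, 1.6]
finger_gap: 0.0453
grip_force: 0.0
```

```bash
cat >> h.py <<'E'
def go(x,y,z,yawdeg,frm=None):
    s=arm.get_state(); p,r=np.array(s['tool_pos']),R.from_euler('xyz',s['tcp_rot'])
    t=R.from_euler('xyz',[np.pi,0,np.deg2rad(yawdeg)])
    d=r.inv().apply(np.array([x,y,z])-p); rv=(r.inv()*t).as_rotvec()
    print("t",round(s['time_s'],2),"at",p.round(4),"yaw",np.rad2deg(s['tcp_rot']).round(1),"j",np.round(s['joint_positions'],2),"F",np.round(s['wrist_force'],1),"gap",round(s['finger_gap'],4))
    print(" shares",(d/.5).round(4),(rv/2).round(4),"rows",(np.linalg.norm(d)/.05).round(1),(np.linalg.norm(rv)/.15).round(1))
E
python3 -c "
from h import *
go(.565,-.03,.2,25.8)"
```

```text
t 0.9 at [0.4388 0.1886 0.2138] yaw [-180.     0.    89.9] j [ 0.38  0.17  1.77 -0.    1.2   0.38] F [0.7 0.3 1.6] gap 0.0453
 shares [-0.437   0.2528  0.0277] [1.000e-04 2.000e-04 5.598e-01] rows 5.1 7.5
```

>>> move_arm([
  [-0.43,0.25,0.03,0,0,0.56,0.5],
  [-0.43,0.25,0.03,0,0,0.56,0.5],
  [-0.43,0.25,0.03,0,0,0.56,0.5],
  [-0.43,0.25,0.03,0,0,0.56,0.5],
  [-0.43,0.25,0.03,0,0,0.56,0.5],
  [-0.43,0.25,0.03,0,0,0.56,0.5],
  [-0.43,0.25,0.03,0,0,0.56,0.5],
  [-0.43,0.25,0.03,0,0,0.56,0.5],
])

```text
time_s: 1.7
tool_pos: [0.5639, -0.0239, 0.1982]
tcp_rot: [-3.141, 0.001, 0.45]
wrist_force: [0.0, 0.4, 0.3]
finger_gap: 0.0457
grip_force: 0.0
```

```bash
python3 - <<'E'
from h import *
m=arm.camera_model("wrist"); im=arm.get_image("wrist"); cv2.imwrite("pics/w1.png",im[:,:,::-1])
for P in ([.5594,-.028,0],[.5677,-.0321,.056]): print(proj(m,np.array([P])))
np.save("w1.npy",m,allow_pickle=True)
go(.5677,-.0321,.2,25.8)
E
```

```text
[[321.98643484 183.7467662 ]]
[[328.58633155 190.07352695]]
t 1.75 at [ 0.5639 -0.0236  0.1983] yaw [-1.80e+02  1.00e-01  2.58e+01] j [-0.06  0.31  1.61  0.    1.22  1.06] F [ 0.1 -0.8 -0.5] gap 0.0454
 shares [-0.0005  0.0185 -0.0034] [-0.0004  0.0005 -0.0001] rows 0.2 0.0
```

View pics/w1.png

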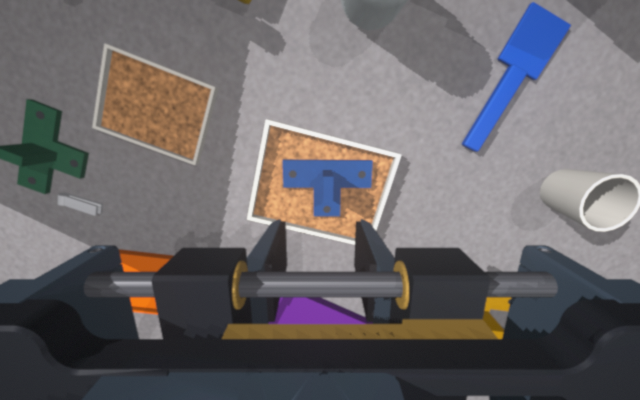

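The close view confirms the choice. The large white/cork tray has corners at (267,122), (400,156), (357,243) and (248,219). The blue T lies flat in it, with its bar from (283,173) to (372,173). I refine both poses from this picture.

```bash
cat > b.py <<'E'
from h import *
def tray_fit(m,im,roi,p0):
    return fit(m,masks(im)['tray'],TR,roi,p0)
if __name__=="__main__":
    m=np.load("w1.npy",allow_pickle=True).item(); im=cv2.imread("pics/w1.png")[:,:,::-1].copy()
    p,i=tray_fit(m,im,(238,100,175,120),[.5594,-.028,-1.3663]); print("tray",p.round(4),np.rad2deg(p[2]),i)
    b,i=fit(m,masks(im)['blue'],T,(270,145,115,80),[.5677,-.0321,2.02],.004); print("blue",b.round(4),np.rad2deg(b[2]),i)
    v=im.copy()
    for mod,q,z in((TR,p,0),(T,b,.004)):
        for bx in mod:
            cv2.polylines(v,[cv2.convexHull(np.round(proj(m,pts(q,bx,z))).astype(np.int32))],True,(255,0,255),1)
    cv2.imwrite("pics/w1o.png",cv2.resize(v[100:260,220:430],None,fx=3.5,fy=3.5)[:,:,::-1])
E
python3 b.py
```

```text
tray [ 0.5774 -0.0135 -1.1318] -64.84770340722828 0.7123377690159356
blue [ 0.5672 -0.0312  2.0174] 115.58961291913677 0.8625075711689885
```

View pics/w1o.png

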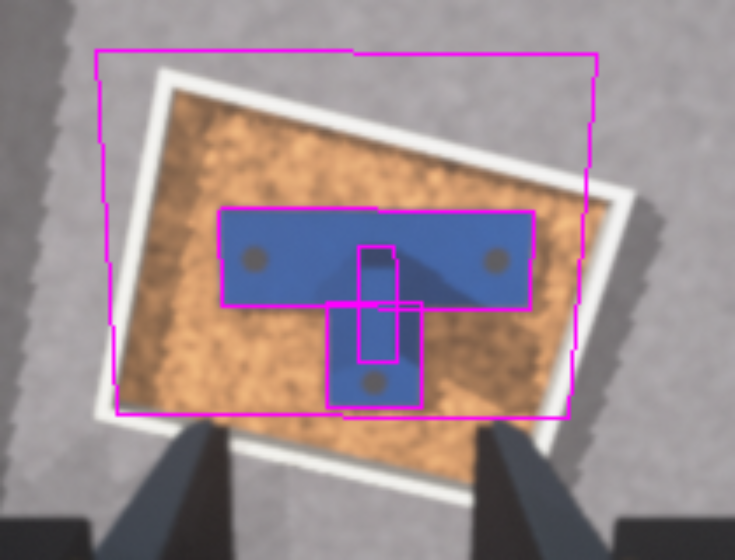

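Blue fits exactly. The tray mask leaked, so I use the tray's rim corners instead: (265.7,119.4), (401.7,154.9) and (247.1,219.1).

```bash
cat > c.py <<'E'
from h import *
from scipy.optimize import least_squares
m=np.load("w1.npy",allow_pickle=True).item(); im=cv2.imread("pics/w1.png")[:,:,::-1].copy()
uv=np.array([[265.7,119.4],[401.7,154.9],[247.1,219.1]])
C=np.array([ray(m,u,.016) for u in uv]); print(C.round(4),[np.linalg.norm(C[i]-C[0]).round(4) for i in(1,2)])
loc=np.array([[-87,67,16],[87,67,16],[-87,-67,16]])/1000
p=least_squares(lambda p:(proj(m,pts(p,loc))-uv).ravel(),[.5594,-.028,-1.3663]); print(p.x.round(4),np.rad2deg(p.x[2]).round(2),p.fun.round(1))
h=cv2.cvtColor(im,cv2.COLOR_RGB2HSV).astype(int); H,S_,V=h[...,0],h[...,1],h[...,2]
k=((H<20)&(S_>70))|((V>185)&(S_<50))
k=cv2.morphologyEx(k.astype(np.uint8),cv2.MORPH_CLOSE,np.ones((3,3))); k|=masks(im)['blue'].astype(np.uint8)
n,lab,st,_=cv2.connectedComponentsWithStats(k); l=lab[140,290]; kk=(lab==l).astype(np.uint8)
kk=cv2.drawContours(np.zeros_like(kk),cv2.findContours(kk,0,2)[0],-1,1,-1)
q,i=fit(m,kk,TR,(238,105,175,112),p.x); print("mask",q.round(4),np.rad2deg(q[2]).round(2),i)
th=q[2]+np.pi
for n,t,a in(("blue",(-20,30),180),("green",(50,0),90),("yellow",(-32,-40),0)): print(n,pts([q[0],q[1],th],np.array([[*t,0]])/1000)[0].round(4),np.rad2deg(th)+a)
go(.5672,-.0312,.022,25.6)
E
python3 c.py
```

```text
[[ 0.6052  0.0704  0.016 ]
 [ 0.64   -0.1004  0.016 ]
 [ 0.4748  0.0433  0.016 ]] [np.float64(0.1743), np.float64(0.1331)]
[ 0.5571 -0.0284 -1.3703] -78.51 [ 0.2 -0.2  0.  -0.1 -0.3  0.4]
mask [ 0.5571 -0.0272 -1.3704] -78.52 0.9951374767925029
blue [ 0.5317 -0.0528  0.    ] 281.4841978649703
green [0.5471 0.0218 0.    ] 191.48419786497033
yellow [ 0.6027 -0.0506  0.    ] 101.48419786497034
t 1.75 at [ 0.5639 -0.0236  0.1983] yaw [-1.80e+02  1.00e-01  2.58e+01] j [-0.06  0.31  1.61  0.    1.22  1.06] F [ 0.1 -0.8 -0.5] gap 0.0454
 shares [-3.000e-04  1.670e-02  3.526e-01] [-0.0004  0.0005  0.0017] rows 3.5 0.0
```

>>> move_arm([
  [0,0.0167,0.1,0,0,0,0.5],
  [0,0.0167,0.2,0,0,0,0.5],
  [0,0.0167,0.3,0,0,0,0.5],
  [0,0.0167,0.352,0,0,0,0.5],
  [0,0.0167,0.352,0,0,0,0],
  [0,0.0167,0.352,0,0,0,0],
  [0,0.0167,0.352,0,0,0,0],
  [0,0.0167,0.352,0,0,0,0],
], force=35)

```text
time_s: 2.55
tool_pos: [0.5693, -0.0308, 0.025]
tcp_rot: [3.14, -0.004, 0.456]
wrist_force: [-0.3, -0.1, -0.7]
finger_gap: 0.0167
grip_force: 0.0
```

```bash
python3 -c "
from h import *
go(.5317,-.0528,.1,191.5)"
```

```text
t 2.55 at [ 0.5693 -0.0308  0.025 ] yaw [179.9  -0.2  26.1] j [-0.07  0.49  1.82  0.    0.82  1.04] F [-0.3 -0.1 -0.7] gap 0.0167
 shares [-0.0864  0.0067 -0.1503] [ 2.8000e-03  1.1000e-03 -1.4431e+00] rows 1.7 19.2
```

>>> move_arm([
  [0,0,0,0,0,0,0],
  [0,0,0,0,0,0,0],
  [0,0,0,0,0,0,0],
])

```text
time_s: 2.85
tool_pos: [0.5691, -0.0308, 0.0248]
tcp_rot: [3.14, -0.003, 0.456]
wrist_force: [-0.9, -1.5, 7.2]
finger_gap: 0.0117
grip_force: 35.0
```

```bash
python3 -c "
from h import *
go(.5317,-.0528,.1,191.5)"
```

```text
t 2.85 at [ 0.5691 -0.0308  0.0248] yaw [179.9  -0.2  26.1] j [-0.07  0.49  1.82  0.    0.82  1.04] F [-0.9 -1.5  7.2] gap 0.0117
 shares [-0.086   0.0069 -0.1507] [ 2.4000e-03  9.0000e-04 -1.4432e+00] rows 1.7 19.2
```

>>> move_arm([
  [0,0,-0.08,0,0,0,0],
  [-0.04,0,-0.15,0,0,-0.05,0],
  [-0.09,0,-0.15,0,0,-0.5,0],
  [-0.09,0,-0.15,0,0,-0.5,0],
  [-0.09,0,-0.15,0,0,-0.5,0],
  [-0.09,0,-0.15,0,0,-0.5,0],
  [-0.09,0,-0.15,0,0,-0.5,0],
  [-0.09,0,-0.15,0,0,-0.5,0],
])

```text
time_s: 3.65
tool_pos: [0.5272, -0.0505, 0.0982]
tcp_rot: [3.141, -0.0, 1.462]
wrist_force: [-0.2, 1.2, -0.3]
finger_gap: 0.012
grip_force: 35.0
```

>>> move_arm([
  [0,0,0,0,0,-0.6,0],
  [0,0,0,0,0,-0.6,0],
  [0,0,0,0,0,-0.6,0],
  [0,0,0,0,0,-0.6,0],
  [0,0,0,0,0,-0.6,0],
  [0,0,0,0,0,-0.6,0],
  [0,0,0,0,0,-0.6,0],
  [0,0,0,0,0,-0.6,0],
])

```text
time_s: 4.45
tool_pos: [0.5272, -0.0505, 0.0981]
tcp_rot: [3.141, 0.0, 2.662]
wrist_force: [0.0, -0.2, -1.2]
finger_gap: 0.0116
grip_force: 35.0
```

```bash
python3 -c "
from h import *
go(.5298,-.0532,.1,191.5)"
```

```text
t 4.45 at [ 0.5272 -0.0505  0.0981] yaw [180.    0.  152.5] j [-0.12  0.35  1.84  0.    0.95 -1.21] F [ 0.  -0.2 -1.2] gap 0.0116
 shares [-0.0072 -0.0024 -0.0037] [ 0.000e+00  1.000e-04 -3.401e-01] rows 0.1 4.5
```

>>> move_arm([
  [-0.0072,-0.0024,0,0,0,-0.34,0],
  [-0.0072,-0.0024,0,0,0,-0.34,0],
  [-0.0072,-0.0024,0,0,0,-0.34,0],
  [-0.0072,-0.0024,0,0,0,-0.34,0],
  [-0.0072,-0.0024,0,0,0,-0.34,0],
  [-0.0072,-0.0024,0,0,0,-0.34,0],
  [-0.0072,-0.0024,0,0,0,-0.34,0],
])

```text
time_s: 5.15
tool_pos: [0.5299, -0.0532, 0.0981]
tcp_rot: [3.142, 0.0, -2.949]
wrist_force: [-0.4, 0.6, -0.6]
finger_gap: 0.0115
grip_force: 35.0
```

```bash
python3 - <<'E'
from h import *
go(.5298,-.0532,.0248,191.5)
m=arm.camera_model("wrist"); im=arm.get_image("wrist"); np.save("w2.npy",m,allow_pickle=True)
s=arm.get_state(); x,y,z=s['tool_pos']; q=[.5317,-.0528,np.deg2rad(281.5)]; z0=z-.0248+.004
v=im.copy()
for mod,p,zz in((TR,[.5571,-.0275,-1.3704],0),(T,q,z0)):
    for bx in mod: cv2.polylines(v,[cv2.convexHull(np.round(proj(m,pts(p,bx,zz))).astype(np.int32))],True,(255,0,255),1)
cv2.imwrite("pics/w2raw.png",im[:,:,::-1]); cv2.imwrite("pics/w2.png",cv2.resize(v,(800,500),interpolation=cv2.INTER_CUBIC)[:,:,::-1])
E
```

```text
t 5.15 at [ 0.5299 -0.0532  0.0981] yaw [ 180.    0. -169.] j [-0.12  0.36  1.83  0.    0.96 -1.89] F [-0.4  0.6 -0.6] gap 0.0115
 shares [3.000e-04 1.000e-04 1.466e-01] [ 0.      0.0001 -0.0041] rows 1.5 0.1
```

View pics/w2.png

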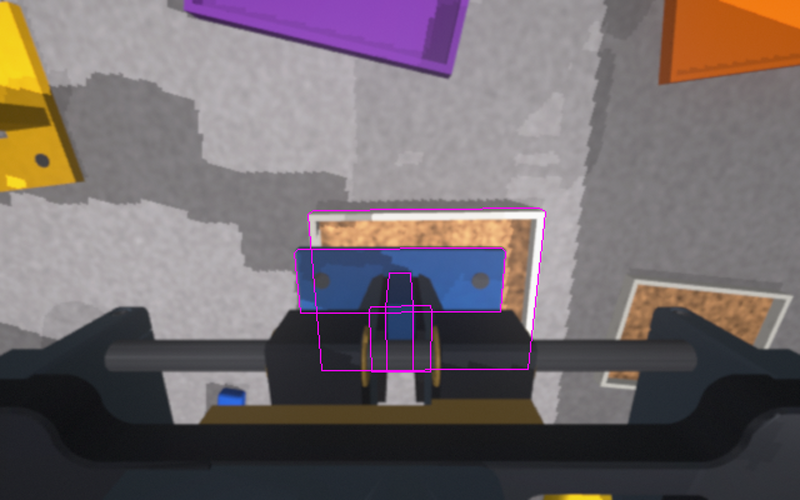

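The overlay matches to about 1 px: the blue bar runs from (295,248) to (505,312), and the tray rim from (308,212) to (545,210). Next I lower it to just above the rim, check, then lay it down.

>>> move_arm([
  [0,0,0.06,0,0,-0.004,0],
  [0,0,0.108,0,0,-0.004,0],
  [0,0,0.108,0,0,-0.004,0],
  [0,0,0.108,0,0,-0.004,0],
])

```text
time_s: 5.6
tool_pos: [0.5301, -0.0533, 0.0441]
tcp_rot: [3.141, -0.0, -2.94]
wrist_force: [-0.4, -0.0, -1.6]
finger_gap: 0.0119
grip_force: 35.0
```

```bash
python3 -c "
from h import *
go(.5298,-.0532,.0248,191.5)"
```

```text
t 5.6 at [ 0.5301 -0.0533  0.0441] yaw [ 180.    -0.  -168.4] j [-0.12  0.42  1.89  0.    0.83 -1.89] F [-0.4 -0.  -1.6] gap 0.0119
 shares [0.0006 0.0003 0.0387] [ 0.0001 -0.0001  0.0005] rows 0.4 0.0
```

>>> move_arm([
  [0,0,0.015,0,0,0,0],
  [0,0,0.03,0,0,0,0],
  [0,0,0.037,0,0,0,0],
  [0,0,0.038,0,0,0,0],
  [0,0,0.038,0,0,0,0],
  [0,0,0.038,0,0,0,0.4],
  [0,0,0.038,0,0,0,0.4],
  [0,0,0.038,0,0,0,0.4],
])

```text
time_s: 6.4
tool_pos: [0.5302, -0.0533, 0.0251]
tcp_rot: [-3.142, 0.001, -2.939]
wrist_force: [-0.1, -0.5, 0.2]
finger_gap: 0.0328
grip_force: 0.0
```

>>> move_arm([
  [0,0,0,0,0,0,0.4],
  [0,0,-0.1,0,0,0,0.5],
  [0,0,-0.2,0,0,0,0.5],
  [0,0,-0.26,0,0,0.08,0.5],
  [0,0,-0.26,0,0,0.16,0.5],
  [0,0,-0.26,0,0,0.24,0.5],
])

```text
time_s: 7.0
tool_pos: [0.5307, -0.0533, 0.1566]
tcp_rot: [3.141, 0.003, 2.888]
wrist_force: [-0.5, 0.3, 0.0]
finger_gap: 0.0454
grip_force: 0.0
```

```bash
python3 -c "
from h import *
go(.4432,.3138,.2,93)"
```

```text
t 7.0 at [ 0.5307 -0.0533  0.1566] yaw [180.    0.2 165.4] j [-0.12  0.3   1.75  0.    1.09 -1.44] F [-0.5  0.3  0. ] gap 0.0454
 shares [ 0.3536  0.6668 -0.0877] [0.0013 0.0013 0.6322] rows 7.6 8.4
```

>>> move_arm([
  [0.35,0.66,-0.09,0,0,0.63,0.5],
  [0.35,0.66,-0.09,0,0,0.63,0.5],
  [0.35,0.66,-0.09,0,0,0.63,0.5],
  [0.35,0.66,-0.09,0,0,0.63,0.5],
  [0.35,0.66,-0.09,0,0,0.63,0.5],
  [0.35,0.66,-0.09,0,0,0.63,0.5],
  [0.35,0.66,-0.09,0,0,0.63,0.5],
  [0.35,0.66,-0.09,0,0,0.63,0.5],
])

```text
time_s: 7.8
tool_pos: [0.445, 0.2948, 0.1983]
tcp_rot: [3.141, -0.0, 1.811]
wrist_force: [1.4, -0.4, 0.7]
finger_gap: 0.0454
grip_force: 0.0
```

>>> move_arm([
  [0,0.03,0,0,0,0.05,0.5],
  [0,0.03,0,0,0,0.05,0.5],
  [0,0.03,0,0,0,0.05,0.5],
])

```text
time_s: 8.1
tool_pos: [0.4598, 0.2962, 0.1975]
tcp_rot: [-3.14, 0.001, 1.718]
wrist_force: [-0.1, 1.0, 0.1]
finger_gap: 0.0454
grip_force: 0.0
```

```bash
cat > d.py <<'E'
from h import *
import sys
# look with the wrist camera and fit one plate: name, guess x y yaw, out tag
n,x,y,ya,tag=sys.argv[1],*map(float,sys.argv[2:5]),sys.argv[5]
mod=L if n=="yellow" else T
m=arm.camera_model("wrist"); im=arm.get_image("wrist"); k=masks(im)[n]
p0=[x,y,np.deg2rad(ya)]
q=np.vstack([proj(m,pts(p0,b)) for b in mod]); a=np.maximum(np.floor(q.min(0))-15,0).astype(int); b=np.minimum(np.ceil(q.max(0))+15,[640,400]).astype(int)
roi=(*a,*(b-a)); p,i=fit(m,k,mod,roi,p0)
print(n,p.round(4),np.rad2deg(p[2]).round(2),"iou",round(i,3),roi)
v=im.copy()
for bx in mod: cv2.polylines(v,[cv2.convexHull(np.round(proj(m,pts(p,bx))).astype(np.int32))],True,(255,0,255),1)
cv2.imwrite(f"pics/{tag}.png",v[:,:,::-1])
go(p[0],p[1],.0205,np.rad2deg(p[2])-90)
E
python3 d.py green .4432 .3138 -177 w3
```

```text
green [ 0.4429  0.3139 -3.0886] -176.96 iou 0.846 (np.int64(250), np.int64(125), np.int64(123), np.int64(93))
t 8.15 at [0.4598 0.2958 0.1976] yaw [-179.9    0.    98.4] j [ 0.55  0.29  1.65 -0.    1.2   0.4 ] F [-0.4 -0.  -0.6] gap 0.0458
 shares [ 0.0409 -0.0277  0.3542] [-0.0006  0.0003  0.0468] rows 3.6 0.6
```

View pics/w3.png

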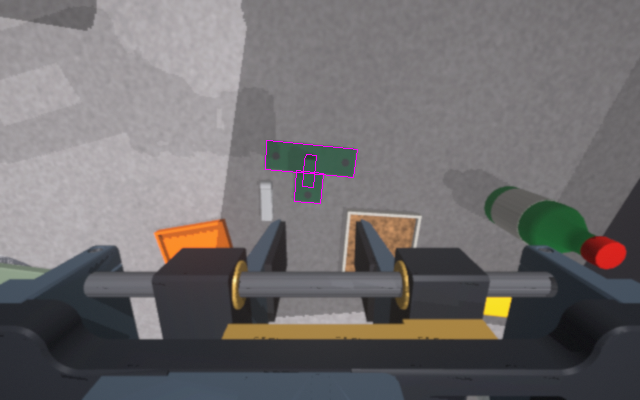

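The overlay sits on the green T: bar from (265,142) to (356,176), stem down to (320,203). The fit agrees with the top view. The clip at (266,200) is clear of the fingers. I descend.

>>> move_arm([
  [0.041,-0.0277,0.05,0,0,0.047,0.5],
  [0.041,-0.0277,0.15,0,0,0.047,0.5],
  [0.041,-0.0277,0.22,0,0,0.047,0.5],
  [0.041,-0.0277,0.22,0,0,0.047,0.5],
])

```text
time_s: 8.55
tool_pos: [0.4401, 0.3117, 0.0837]
tcp_rot: [-3.132, 0.006, 1.622]
wrist_force: [-0.2, -0.1, 0.3]
finger_gap: 0.0457
grip_force: 0.0
```

```bash
python3 -c "
from h import *
go(.4429,.3139,.0205,93.04)"
```

```text
t 8.55 at [0.4401 0.3117 0.0837] yaw [-179.4    0.3   92.9] j [0.59 0.39 1.82 0.   0.94 0.54] F [-0.2 -0.1  0.3] gap 0.0457
 shares [0.0049 0.0071 0.1262] [-0.0049  0.0029 -0.0009] rows 1.3 0.1
```

>>> move_arm([
  [0.005,0.007,0.06,0,0,0,0.5],
  [0.005,0.007,0.12,0,0,0,0.5],
  [0.005,0.007,0.126,0,0,0,0.5],
  [0.005,0.007,0.126,0,0,0,0],
  [0.005,0.007,0.126,0,0,0,0],
  [0.005,0.007,0.126,0,0,0,0],
  [0.005,0.007,0.126,0,0,0,0],
  [0.005,0.007,0.126,0,0,0,0],
])

```text
time_s: 9.35
tool_pos: [0.4472, 0.318, 0.0259]
tcp_rot: [3.141, -0.001, 1.623]
wrist_force: [-0.5, -0.3, 5.9]
finger_gap: 0.012
grip_force: 35.0
```

>>> move_arm([
  [0,0,0,0,0,0,0],
  [0,0,0,0,0,0,0],
  [0,0,0,0,0,0,0],
])

```text
time_s: 9.65
tool_pos: [0.4472, 0.318, 0.0259]
tcp_rot: [3.141, -0.001, 1.623]
wrist_force: [-1.0, -0.8, 6.6]
finger_gap: 0.0117
grip_force: 35.0
```

```bash
python3 -c "
from h import *
go(.5471,.0218,.1,101.5)"
```

```text
t 9.65 at [0.4472 0.318  0.0259] yaw [180.  -0.  93.] j [0.6  0.47 1.87 0.   0.8  0.55] F [-1.  -0.8  6.6] gap 0.0117
 shares [-0.6018  0.169  -0.1484] [ 0.0005 -0.0003 -0.0745] rows 6.4 1.0
```

>>> move_arm([
  [0,0,-0.07,0,0,0,0],
  [0,0,-0.16,0,0,0,0],
  [-0.09,0.025,-0.17,0,0,-0.07,0],
  [-0.18,0.05,-0.17,0,0,-0.07,0],
  [-0.27,0.08,-0.17,0,0,-0.07,0],
  [-0.36,0.1,-0.17,0,0,-0.07,0],
  [-0.45,0.13,-0.17,0,0,-0.07,0],
  [-0.5,0.14,-0.17,0,0,-0.07,0],
])

```text
time_s: 10.45
tool_pos: [0.531, 0.0686, 0.11]
tcp_rot: [3.14, 0.001, 1.76]
wrist_force: [0.2, 1.1, -0.7]
finger_gap: 0.0117
grip_force: 35.0
```

```bash
python3 -c "
from h import *
go(.5463,.0258,.11,101.5)"
```

```text
t 10.45 at [0.531  0.0686 0.11  ] yaw [1.799e+02 1.000e-01 1.009e+02] j [ 0.11  0.35  1.81 -0.    0.98 -0.08] F [ 0.2  1.1 -0.7] gap 0.0117
 shares [-0.0899  0.0139  0.    ] [ 0.0006  0.0005 -0.0056] rows 0.9 0.1
```

>>> move_arm([
  [-0.09,0.014,0,0,0,-0.005,0],
  [-0.09,0.014,0,0,0,-0.005,0],
  [-0.09,0.014,0,0,0,-0.005,0],
  [-0.09,0.014,0,0,0,-0.005,0],
  [-0.09,0.014,0,0,0,-0.005,0],
])

```text
time_s: 10.95
tool_pos: [0.5448, 0.03, 0.1098]
tcp_rot: [-3.141, -0.0, 1.774]
wrist_force: [-0.2, 0.0, -0.6]
finger_gap: 0.0116
grip_force: 35.0
```

```bash
cat > e.py <<'E'
from h import *
import sys
# fit the plate in hand; args name, tongue offset along tool x (mm), TCP z at grasp over underside (mm), target x y yaw
n=sys.argv[1]; off,zg=float(sys.argv[2])/1e3,float(sys.argv[3])/1e3; tx,ty,tyaw,tag=*map(float,sys.argv[4:7]),sys.argv[7]
mod=L if n=="yellow" else T
s=arm.get_state(); m=arm.camera_model("wrist"); im=arm.get_image("wrist")
yw=s['tcp_rot'][2]; tp=s['tool_pos']; c=np.array([np.cos(yw),np.sin(yw)])
p0=[tp[0]-off*c[0],tp[1]-off*c[1],yw+np.pi/2]; z0=tp[2]-zg
q=np.vstack([proj(m,pts(p0,b,z0)) for b in mod[:2]]); a=np.floor(q.min(0)).astype(int)-12; b=np.ceil(q.max(0)).astype(int)+12
k=masks(im)[n]; b[1]=min(b[1],250)
v=im.copy()
tr=[.5571,-.0275,-1.3704]
for md,p,zz,col in((TR,tr,0,(255,0,255)),(mod,p0,z0,(255,0,255)),(mod,[tx,ty,np.deg2rad(tyaw)],.004,(0,255,255))):
    for bx in md: cv2.polylines(v,[cv2.convexHull(np.round(proj(m,pts(p,bx,zz))).astype(np.int32))],True,col,1)
cv2.imwrite(f"pics/{tag}.png",cv2.resize(v,(800,500),interpolation=cv2.INTER_CUBIC)[:,:,::-1])
go(tx+off*c[0],ty+off*c[1],zg+.004,tyaw-90)
E
python3 e.py green 4.1 25.9 .5471 .0218 191.5 w4
```

```text
t 11.0 at [0.5449 0.03   0.1099] yaw [-180.    -0.   101.7] j [ 0.03  0.36  1.78  0.    1.   -0.17] F [ 0.3 -0.1 -1.4] gap 0.0117
 shares [-0.0089  0.0011  0.16  ] [-0.0001 -0.0001  0.0014] rows 1.6 0.0
```

View pics/w4.png

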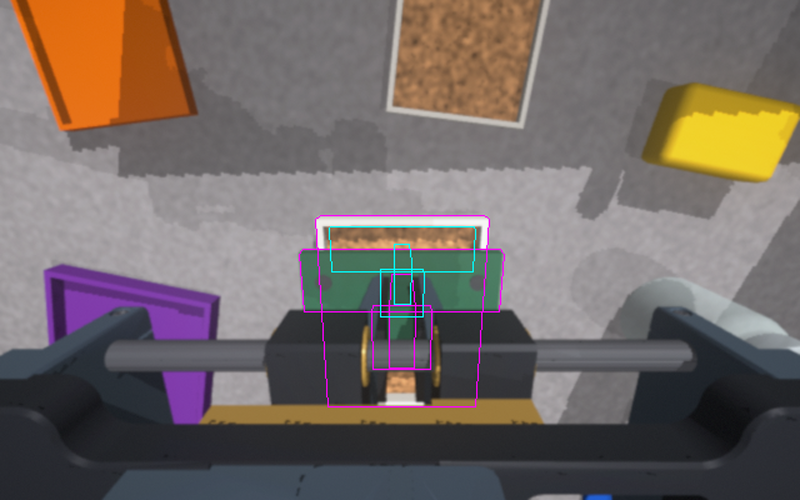

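The green overlay matches, with the bar's top edge from (300,250) to (503,250). The tray rim matches too. I descend in two steps.

>>> move_arm([
  [-0.009,0.001,0,0,0,0.0014,0],
  [-0.009,0.001,0.06,0,0,0.0014,0],
  [-0.009,0.001,0.118,0,0,0.0014,0],
  [-0.009,0.001,0.118,0,0,0.0014,0],
  [-0.009,0.001,0.118,0,0,0.0014,0],
])

```text
time_s: 11.5
tool_pos: [0.5467, 0.0248, 0.0511]
tcp_rot: [-3.141, -0.0, 1.77]
wrist_force: [0.7, -0.1, -0.3]
finger_gap: 0.012
grip_force: 35.0
```

```bash
python3 -c "
from h import *
go(.5463,.0258,.0299,101.5)"
```

```text
t 11.5 at [0.5467 0.0248 0.0511] yaw [-180.    -0.   101.4] j [ 0.02  0.43  1.85  0.    0.86 -0.18] F [ 0.7 -0.1 -0.3] gap 0.012
 shares [ 0.0022 -0.0004  0.0424] [-0.0002 -0.0001 -0.0007] rows 0.4 0.0
```

>>> move_arm([
  [0.002,0,0.015,0,0,0,0],
  [0.002,0,0.03,0,0,0,0],
  [0.002,0,0.04,0,0,0,0],
  [0.002,0,0.0415,0,0,0,0],
  [0.002,0,0.0415,0,0,0,0],
  [0.002,0,0.0415,0,0,0,0.4],
  [0.002,0,0.0415,0,0,0,0.4],
  [0.002,0,0.0415,0,0,0,0.4],
])

```text
time_s: 12.3
tool_pos: [0.5466, 0.0256, 0.0304]
tcp_rot: [3.141, 0.0, 1.77]
wrist_force: [-0.1, -0.1, 0.1]
finger_gap: 0.0334
grip_force: 0.0
```

>>> move_arm([
  [0,0,0,0,0,0,0.4],
  [0,0,-0.1,0,0,0,0.5],
  [0,0,-0.2,0,0,0,0.5],
  [0,0,-0.3,0,0,0,0.5],
  [0,0,-0.34,0,0,0,0.5],
])

```text
time_s: 12.8
tool_pos: [0.5487, 0.0256, 0.2056]
tcp_rot: [3.133, 0.001, 1.77]
wrist_force: [-0.0, 0.6, -0.7]
finger_gap: 0.0456
grip_force: 0.0
```

```bash
python3 -c "
from h import *
go(.475,-.3,.2,107.8)"
```

```text
t 12.8 at [0.5487 0.0256 0.2056] yaw [1.795e+02 1.000e-01 1.014e+02] j [ 0.03  0.28  1.64  0.    1.21 -0.17] F [-0.   0.6 -0.7] gap 0.0456
 shares [-0.6093 -0.2733  0.0096] [ 0.0045  0.001  -0.0559] rows 6.7 0.7
```

>>> move_arm([
  [-0.69,-0.26,0,0.004,0,-0.056,0.5],
  [-0.69,-0.26,0,0.004,0,-0.056,0.5],
  [-0.69,-0.26,0,0.004,0,-0.056,0.5],
  [-0.69,-0.26,0,0.004,0,-0.056,0.5],
  [-0.69,-0.26,0,0.004,0,-0.056,0.5],
  [-0.69,-0.26,0,0.004,0,-0.056,0.5],
  [-0.69,-0.26,0,0.004,0,-0.056,0.5],
  [-0.69,-0.26,0,0.004,0,-0.056,0.5],
])

```text
time_s: 13.6
tool_pos: [0.486, -0.3425, 0.1999]
tcp_rot: [-3.133, 0.001, 1.878]
wrist_force: [-0.5, 0.8, 0.7]
finger_gap: 0.0456
grip_force: 0.0
```

>>> move_arm([
  [0,0,0,0,0,0,0.5],
  [0,0,0,0,0,0,0.5],
  [0,0,0,0,0,0,0.5],
])

```text
time_s: 13.9
tool_pos: [0.4875, -0.3367, 0.2001]
tcp_rot: [-3.134, -0.001, 1.883]
wrist_force: [-1.1, 0.6, -0.6]
finger_gap: 0.0458
grip_force: 0.0
```

```bash
python3 d.py yellow .482 -.3323 -162.2 w5
```

```text
yellow [ 0.4816 -0.331  -2.8304] -162.17 iou 0.963 (np.int64(250), np.int64(147), np.int64(119), np.int64(87))
t 13.95 at [ 0.4876 -0.3366  0.2003] yaw [-1.796e+02 -1.000e-01  1.079e+02] j [-0.62  0.36  1.54 -0.01  1.25 -0.93] F [-0.1 -0.5 -0.2] gap 0.0456
 shares [ 0.0141 -0.0051  0.3596] [-0.0039 -0.0005  0.0008] rows 3.6 0.1
```

View pics/w5.png

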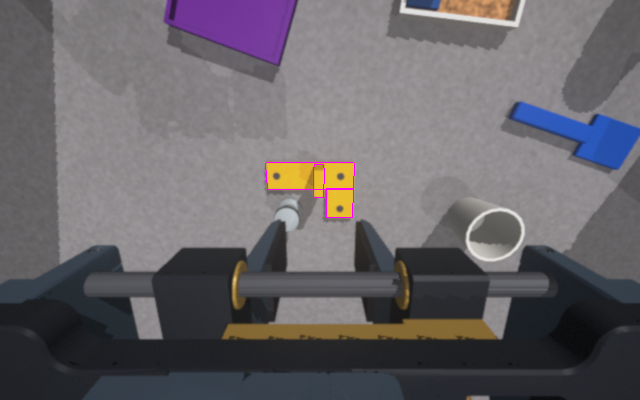

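The yellow L fits exactly: its corner is at (354,163) and the tongue at (318,180). The stopper's top at (288,212) is about 30 mm from the left finger's path. I approach with a narrower opening.

>>> move_arm([
  [0.014,-0.005,0.05,-0.004,0,0.001,0.36],
  [0.014,-0.005,0.15,-0.004,0,0.001,0.36],
  [0.014,-0.005,0.24,-0.004,0,0.001,0.36],
  [0.014,-0.005,0.24,-0.004,0,0.001,0.36],
  [0.014,-0.005,0.24,-0.004,0,0.001,0.36],
  [0.014,-0.005,0.24,-0.004,0,0.001,0.36],
])

```text
time_s: 14.55
tool_pos: [0.4837, -0.3334, 0.0829]
tcp_rot: [3.138, 0.004, 1.881]
wrist_force: [-0.1, -0.8, 0.0]
finger_gap: 0.0328
grip_force: 0.0
```

```bash
python3 -c "
from h import *
go(.4816,-.331,.0205,107.83)"
```

```text
t 14.55 at [ 0.4837 -0.3334  0.0829] yaw [179.8   0.2 107.7] j [-0.62  0.45  1.72  0.    0.97 -0.93] F [-0.1 -0.8  0. ] gap 0.0328
 shares [ 0.0063 -0.0029  0.1248] [ 0.0016  0.0018 -0.0007] rows 1.2 0.0
```

>>> move_arm([
  [0.006,-0.003,0.06,0,0,0,0.36],
  [0.006,-0.003,0.12,0,0,0,0.36],
  [0.006,-0.003,0.124,0,0,0,0.36],
  [0.006,-0.003,0.124,0,0,0,0.36],
  [0.006,-0.003,0.124,0,0,0,0],
  [0.006,-0.003,0.124,0,0,0,0],
  [0.006,-0.003,0.124,0,0,0,0],
  [0.006,-0.003,0.124,0,0,0,0],
])

```text
time_s: 15.35
tool_pos: [0.4804, -0.3309, 0.0196]
tcp_rot: [3.14, 0.002, 1.88]
wrist_force: [0.7, 0.5, 6.1]
finger_gap: 0.0117
grip_force: 35.0
```

>>> move_arm([
  [0,0,0,0,0,0,0],
  [0,0,0,0,0,0,0],
])

```text
time_s: 15.55
tool_pos: [0.4805, -0.3309, 0.0196]
tcp_rot: [3.14, 0.002, 1.88]
wrist_force: [1.4, -0.6, 7.1]
finger_gap: 0.0117
grip_force: 35.0
```

```bash
python3 -c "
from h import *
go(.4816,-.331,.0205,107.83)
go(.6027,-.0506,.12,11.5)"
```

```text
t 15.55 at [ 0.4805 -0.3309  0.0196] yaw [1.799e+02 1.000e-01 1.077e+02] j [-0.62  0.52  1.8   0.    0.83 -0.93] F [ 1.4 -0.6  7.1] gap 0.0117
 shares [-0.0009  0.0021 -0.0017] [ 0.001   0.001  -0.0011] rows 0.0 0.0
t 15.55 at [ 0.4805 -0.3309  0.0196] yaw [1.799e+02 1.000e-01 1.077e+02] j [-0.62  0.52  1.8   0.    0.83 -0.93] F [ 1.4 -0.6  7.1] gap 0.0117
 shares [ 0.4593  0.4038 -0.2008] [ 1.500e-03 -1.000e-04  8.396e-01] rows 6.4 11.2
```

>>> move_arm([
  [0,0,-0.08,0,0,0,0],
  [0,0,-0.18,0,0,0,0],
  [0.06,0.05,-0.2,0,0,0.05,0],
  [0.13,0.11,-0.2,0,0,0.12,0],
  [0.2,0.17,-0.2,0,0,0.19,0],
  [0.27,0.23,-0.2,0,0,0.26,0],
  [0.34,0.3,-0.2,0,0,0.33,0],
  [0.42,0.37,-0.2,0,0,0.4,0],
])

```text
time_s: 16.35
tool_pos: [0.5899, -0.0777, 0.1182]
tcp_rot: [-3.141, -0.0, 1.078]
wrist_force: [1.3, -0.7, -1.7]
finger_gap: 0.0118
grip_force: 35.0
```

>>> move_arm([
  [0,0,0,0,0,0.07,0],
  [0,0,0,0,0,0.14,0],
  [0,0,0,0,0,0.21,0],
  [0,0,0,0,0,0.28,0],
  [0,0,0,0,0,0.35,0],
  [0,0,0,0,0,0.42,0],
  [0,0,0,0,0,0.435,0],
  [0,0,0,0,0,0.435,0],
])

```text
time_s: 17.15
tool_pos: [0.5892, -0.0794, 0.1181]
tcp_rot: [-3.141, 0.001, 0.216]
wrist_force: [-0.6, -0.0, -1.3]
finger_gap: 0.0115
grip_force: 35.0
```

```bash
python3 -c "
from h import *
go(.6027,-.0506,.12,11.5)"
```

```text
t 17.15 at [ 0.5892 -0.0794  0.1181] yaw [-180.     0.    12.4] j [-0.15  0.42  1.66  0.    1.06  1.2 ] F [-0.6 -0.  -1.3] gap 0.0115
 shares [ 0.0386 -0.0505 -0.0039] [-0.0003  0.0003  0.0075] rows 0.6 0.1
```

>>> move_arm([
  [0.039,-0.05,0,0,0,0.0075,0],
  [0.039,-0.05,0,0,0,0.0075,0],
  [0.039,-0.05,0,0,0,0.0075,0],
  [0.039,-0.05,0,0,0,0.0075,0],
  [0.039,-0.05,0,0,0,0.0075,0],
])

```text
time_s: 17.65
tool_pos: [0.6029, -0.0513, 0.1182]
tcp_rot: [-3.141, 0.0, 0.199]
wrist_force: [0.1, -0.4, -2.1]
finger_gap: 0.0121
grip_force: 35.0
```

```bash
python3 e.py yellow 0.5 19.6 .6027 -.0506 101.5 w6; python3 - <<'E'
from h import *
m=arm.camera_model("top"); im=arm.get_image("top")
v=im.copy()
for mod,p in((T,[.5317,-.0528,np.deg2rad(281.5)]),(T,[.5471,.0218,np.deg2rad(191.5)])):
    for bx in mod: cv2.polylines(v,[cv2.convexHull(np.round(proj(m,pts(p,bx,.004))*16).astype(np.int32))],True,(255,0,255),1,0,4)
w6=cv2.imread("pics/w6.png")
t=cv2.resize(v[150:250,270:400],(390,300),interpolation=cv2.INTER_CUBIC)[:,:,::-1]
raw=cv2.resize(im[150:250,270:400],(390,300),interpolation=cv2.INTER_CUBIC)[:,:,::-1]
out=np.zeros((600,800,3),np.uint8); out[:300,:390]=t; out[:300,400:790]=raw; out[300:]=w6[180:480]; cv2.imwrite("pics/w6c.png",out)
E
```

```text
t 17.7 at [ 0.603  -0.0514  0.1183] yaw [-180.     0.    11.4] j [-0.1   0.44  1.63  0.    1.07  1.27] F [-0.9  0.4 -1.3] gap 0.0118
 shares [ 0.0008 -0.0015  0.1894] [-0.0002  0.0001 -0.001 ] rows 1.9 0.0
```

View pics/w6c.png

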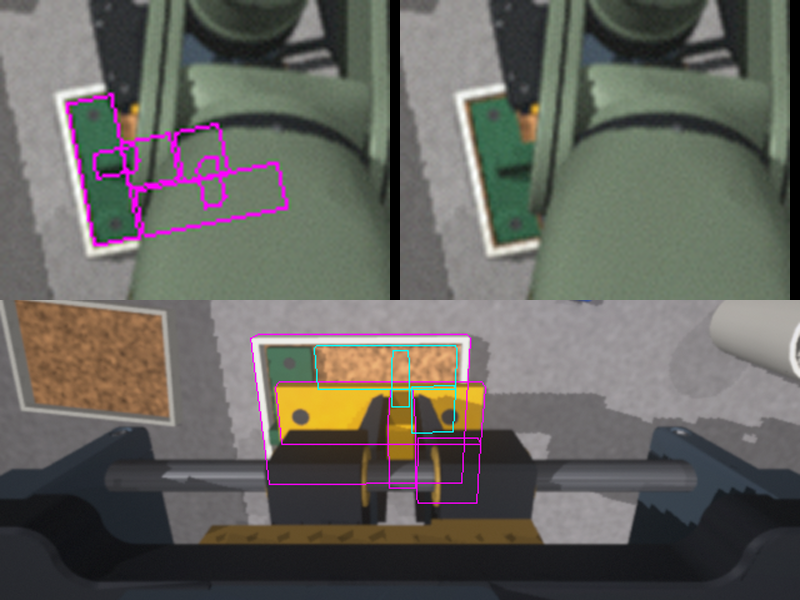

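Green sits inside the rim at its target. The yellow plate in hand matches its overlay, and its slot (cyan, 315–458) is free cork.

>>> move_arm([
  [0.001,-0.0015,0.06,0,0,-0.001,0],
  [0.001,-0.0015,0.12,0,0,-0.001,0],
  [0.001,-0.0015,0.15,0,0,-0.001,0],
  [0.001,-0.0015,0.15,0,0,-0.001,0],
  [0.001,-0.0015,0.15,0,0,-0.001,0],
])

```text
time_s: 18.25
tool_pos: [0.6039, -0.0502, 0.0437]
tcp_rot: [-3.141, -0.001, 0.201]
wrist_force: [0.5, -0.1, -1.1]
finger_gap: 0.0114
grip_force: 35.0
```

```bash
python3 -c "
from h import *
go(.6032,-.0505,.0236,11.5)"
```

```text
t 18.25 at [ 0.6039 -0.0502  0.0437] yaw [-180.    -0.    11.5] j [-0.1   0.52  1.72  0.    0.91  1.27] F [ 0.5 -0.1 -1.1] gap 0.0114
 shares [-0.0016  0.0002  0.0402] [-0.0002 -0.0003 -0.0001] rows 0.4 0.0
```

>>> move_arm([
  [-0.0015,0,0.015,0,0,0,0],
  [-0.0015,0,0.03,0,0,0,0],
  [-0.0015,0,0.038,0,0,0,0],
  [-0.0015,0,0.0395,0,0,0,0],
  [-0.0015,0,0.0395,0,0,0,0],
  [-0.0015,0,0.0395,0,0,0,0.36],
  [-0.0015,0,0.0395,0,0,0,0.36],
  [-0.0015,0,0.0395,0,0,0,0.36],
])

```text
time_s: 19.05
tool_pos: [0.6031, -0.0501, 0.0237]
tcp_rot: [-3.141, -0.0, 0.201]
wrist_force: [0.5, 0.6, 0.2]
finger_gap: 0.0318
grip_force: 0.0
```

>>> move_arm([
  [0,0,0,0,0,0,0.36],
  [0,0,-0.1,0,0,0,0.4],
  [0,0,-0.2,0,0,0,0.4],
  [0,0,-0.3,0,0,0,0.4],
  [-0.1,0,-0.36,0,0,0,0.4],
  [-0.2,0,-0.36,0,0,0,0.4],
  [-0.2,0,-0.36,0,0,0,0.4],
  [-0.2,0,-0.36,0,0,0,0.4],
])

```text
time_s: 19.85
tool_pos: [0.5039, -0.0703, 0.2042]
tcp_rot: [-3.141, -0.001, 0.2]
wrist_force: [0.2, 0.5, -0.2]
finger_gap: 0.0363
grip_force: 0.0
```

```bash
python3 - <<'E'
from h import *
go(.55,-.03,.2,11.5)
m=arm.camera_model("wrist"); im=arm.get_image("wrist")
c=proj(m,np.array([[.5571,-.0275,.01]]))[0].astype(int); print(c)
x,y=c[0]-95,c[1]-75
crop=im[max(y,0):y+150,x:x+190]
mk=masks(im)
for n,mod,p in(("blue",T,[.5317,-.0528,np.deg2rad(281.5)]),("green",T,[.5471,.0218,np.deg2rad(191.5)]),("yellow",L,[.6027,-.0506,np.deg2rad(101.5)])):
    q=np.vstack([proj(m,pts(p,b,.004)) for b in mod]); a=np.floor(q.min(0)).astype(int)-8; w=np.ceil(q.max(0)).astype(int)+8-a
    f,i=fit(m,mk[n],mod,(*a,*w),p,.004); d=f-p; print(n,(d[:2]*1000).round(1),np.rad2deg(d[2]).round(2),round(i,3))
cv2.imwrite("pics/w7.png",cv2.resize(crop,None,fx=4,fy=4,interpolation=cv2.INTER_CUBIC)[:,:,::-1])
E
```

```text
t 19.85 at [ 0.5039 -0.0703  0.2042] yaw [-1.80e+02 -1.00e-01  1.15e+01] j [-0.16  0.22  1.73  0.    1.19  1.21] F [ 0.2  0.5 -0.2] gap 0.0363
 shares [ 0.1064 -0.0607  0.0086] [-0.0001 -0.0006 -0.0004] rows 1.2 0.0
[295 133]
blue [-1.3  0.2] 0.08 0.845
green [-0.4 -0.4] -0.03 0.704
yellow [-1.1  1. ] 0.41 0.939
```

View pics/w7.png

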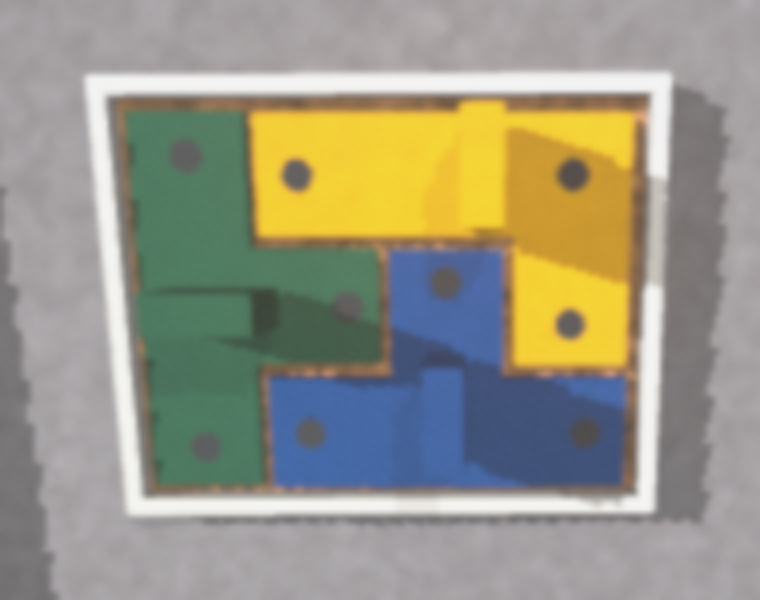

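All three plates lie flat on the tray floor with cork gaps all round, and each is within about 1.5 mm of its target. Green is at left (190,300), yellow at top (440,180) and blue at bottom (445,430). I hand the job in.

```bash
python3 -c "
from station import arm
print(arm.job_done())"
```

```text
the job is handed in; nothing more can be done
None
```

I packed the blue T, green T and yellow L flat in the white tray, tongues up and released, and handed the job in after about 20 s on the robot clock; the result of the judging was not shown.

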